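# Centre the power-cut candle on its coaster

### The arm

A 6-joint arm with a two-finger parallel gripper is mounted at the origin on the work surface. World frame = base frame: x ahead of the robot, y to its left, z up, the work surface at z = 0. Lengths are in m, angles in rad, forces in N, time in s.
With the tool pointing down it reaches from about 0.25 to 0.725 m from the base axis. Payload 4 kg.
Tool frame: the origin (TCP) lies at the very end of the fingers, on their centre line; the grasp point (between the pads) lies 19 mm behind it (ctrl.grip_depth is the z of the grasp point in the tool frame, in m); z points along the fingers, y is the direction in which the jaws open and shut (so a half turn about z gives the same grasp; the last joint's range is limited). The gripper opens to 85 mm and grips with 20 to 120 N. Pads are 22 mm wide; open, the fingers measure 114 mm over their backs; the gripper's body (76 mm by 85 mm) begins 54 mm behind the grasp point. The pads swing forward as they close: fully open they stand 13 mm farther back than shut.
Start: joints at [-1.237, 0.241, 0.005, 1.335, 0, 1.571], TCP at [0.164, -0.472, 0.231] pointing down, gripper open.
Joint ranges: [-2.72, 2.72], [-1.05, 1.87], [-1.09, 1.28], [-1.99, 2.15], [-1.42, 1.44], [-3.14, 3.14]. Speed limits (rad/s): [2.79, 2.79, 3.14, 3.14, 3.14, 3.14].

### API

Orientations are given as a unit quaternion [x, y, z, w].
In Python, from cell import ctrl gives the robot as it stands.
- The arm moves only by the tool step_arm, never from a script. Its argument "rows" is a list of rows, each an object with "offset": the shift along the tool's x, y, z in mm, a list of three; "rotation": the turn, a rotation vector about the tool's x, y, z in degrees, a list of three; "claw": the opening, from 0 (shut) to 1 (fully open). In form: [{"offset": [tx, ty, tz], "rotation": [wx, wy, wz], "claw": claw}, ...]. A call has exactly 8 rows; each row is the pose to reach, as a shift and turn from the pose commanded when the call began, along the tool's axes at that moment; what a row does not reach only later rows make up. A row lasts 1/12 s, in which the tool goes at most 41.7 mm and 7.16 degrees, less where a joint would pass 70% of its speed; a pose out of reach is approached as far as the arm can. A call with a gripper value outside its range is refused whole. The fingers move at their own pace and stop on an object; "newtons" is the grip in N (left out, the last holds). Time passes only in rows, so rows that repeat a pose let the fingers close, or fill a call up. It gives the time, the measured TCP pose, the force and the opening at its end, in the units of the state.
- ctrl.get_state(): the state, without advancing time (a new reading comes with each control period).
- ctrl.get_image(name): name is "scene" or "top" or "wrist"; returns a dict with "img" (480x640x3 uint8, red, green, blue), "z_map" (480x640 float32, m along the optical axis (not along the pixel's ray), 0 where there is no reading), "K" (3x3 intrinsics, pixels), "T" (4x4, takes a point from camera to world coordinates); the wrist camera has in their place "T_tool_cam" (4x4, takes a point from camera to tool coordinates, whose origin is the TCP and whose axes are the flange's). Camera axes: x right, y down, z forward; pixel columns grow to the right and rows downward; lengths in m; the calibration is good to about 2 mm. A picture is of the moment at which its call begins: read the wrist's pose just before it.
- ctrl.close_job(): hands the job in, once; it reports no verdict.
The state is a dict: "time_s": time; "joint_pos": joint angles; "dq": joint speeds; "tau": joint torques, N m; "position": TCP position; "tcp_rot": TCP orientation; "wrist_force": force on the tool from outside, world axes, zero at the start; "ft_torque": the same for the moment, N m; "finger_gap": opening from 0.0 (shut) to 1.0 (fully open).
Only numpy, scipy, OpenCV 4.12 (cv2) and the standard library are available. Lean on these libraries where they do the work, as an engineer would, in place of code of your own. Each camera call takes 0.05 s, during which the arm holds its last target. There are 200 camera calls.

### The job

The candle stub in the little steel holder stands too near the edge of the round bamboo coaster, and its wax would drip on the mat. Nudge the wobbly holder with light taps of the fingertips until it stands upright in the middle of the coaster. Do not grip it, lift it or tip it, leave the coaster where it lies, and do not disturb anything else on the counter.

Things in the scene. Friction and masses are not known exactly. Their poses are not given: they have to be found in the camera images.
- candle: Narrow round steel holder with white candle stub fixed in it, one stiff loose piece, 0.1-0.2 kg, 67 mm tall. Foot 32 mm across, 12 mm high, upright sides (the widest part); cup 28 mm across at 32-36 mm up; candle 20 mm across above. Origin: centre of foot's underside, z up. Starts 20-35 mm off the coaster's middle, any direction. Pushed low and slowly it slides; pushed high or fast it tips.
- coaster: Loose round bamboo coaster, 96 mm across, 10 mm thick, 90 g, on a thin grey mat (top 3 mm above the counter). Origin: centre of its underside, z up; the holder belongs above it. It stays put when only the holder is pushed. Clear for 85 mm around its middle; nothing taller than 20 mm within 130 mm.
- matchbox: Cardboard matchbox, 36 x 54 x 16 mm, lying on the mat's near left corner. Origin at the centre of its underside. Leave alone.
- spoon: Steel teaspoon, 140 mm long, lying at the right of the mat, roughly along x. Origin below the middle. Leave alone.
- mug: White mug, 80 mm across, 90 mm tall, handle on its own +y side, standing beside the mat. Origin at the centre of its underside. Leave alone.
- jar_a: Glass jam jar with screw lid, 68 mm across, 100 mm tall, standing beside the mat (it and the mug may change places). Origin at the centre of its underside. Leave alone.
- jar_b: Glass jam jar with screw lid, 68 mm across, 85 mm tall, standing on the orange lazy Susan far to the right. Origin at the centre of its underside. Leave alone.
- susan (a joint): Orange plastic lazy Susan, 250 mm across, 36 mm high with its rim, far to the right. Its turn in rad. Leave alone.
- tongs: Steel tongs, about 240 mm long and 60 mm wide, lying far to the left. Origin at the middle on the underside. Leave alone.
Not all that is in view belongs to the job. What is shaped like the candle but green is not meant.

How it is judged:
At the end, for the whole second after the job is handed in: The holder stands upright (within 0.05 rad) and at rest on the coaster, its axis within 7 mm of the coaster's middle, and the coaster lies flat within 15 mm of where it was (horizontal distance between candle and coaster below 0.007 m and angle between each of candle, coaster's own z axis and vertical below 0.05 rad and z of candle in the frame of coaster between 0.007 and 0.013 m and linear speed of candle below 0.01 m/s and distance of coaster from where it was at the start of the episode below 0.015 m); the robot touches nothing.
It fails at once if the candle holder is rocked over by more than 0.35 rad (angle between candle's own z axis and vertical above 0.35 rad).
It fails at once if the candle holder is lifted more than 8 mm off the coaster, or goes off the coaster (z of candle in the frame of coaster above 0.018 m or horizontal distance between candle and coaster above 0.05 m or z of candle in the frame of coaster below 0.004 m).
It fails at once if the candle holder is gripped or struck hard (more than 10 N) (contact force between any of the fingers, the arm and candle above 10 N).
It fails at once if the coaster is moved more than 15 mm or lifted (distance of coaster from where it was at the start of the episode above 0.015 m or height (world z) of coaster above 0.012 m).
It fails at once if a bystander is disturbed (moved more than 15 mm, or the lazy Susan turned more than 0.15 rad) (distance of any of matchbox, spoon, mug, jar_a, jar_b, tongs from where it was at the start of the episode above 0.015 m or value of joint susan above 0.15 rad or value of joint susan below -0.15 rad).
It also fails if it takes over 38 s, if anything falls off the work surface, if the arm or the gripper's body presses on something with over 40 N, if the wrist force passes 120 N, or if a joint passes its speed limit or range.

## Working session

There is one attempt and no reset: what is moved stays moved. The work goes in short steps, Python scripts to look and compute and a tool call to move; the robot and the scene stay as the last step left them, time stands still between calls to the robot, and variables do not carry over. Pictures are saved under pics/ and viewed, about 8 in all and at most 12, crops included, and the job is handed in when it is done.

Besides the shell and the picture viewer there is one more tool, called after "Emit:" as a command line: name --argument value ..., lists and objects as JSON in quotes. step_arm: Moves the arm, as the interface text tells. Its arguments: {"type":"object","properties":{"rows":{"type":"array"},"newtons":{"type":"number"}},"required":["rows"]}

```bash
mkdir -p pics; cat > h.py <<'E'
import numpy as np, cv2
from cell import ctrl
def shot(n):
    d=ctrl.get_image(n); np.savez('pics/'+n,**d); return d
def save(im,f): cv2.imwrite('pics/'+f,im[:,:,::-1])
def pt(d,u,v,z=None,T=None):
    T=d['T'] if T is None else T
    r=np.linalg.inv(d['K'])@[u,v,1.]
    if z is None: p=r*d['z_map'][int(v),int(u)]
    else:
        w=T[:3,:3]@r; p=r*(z-T[2,3])/w[2]
    return T[:3,:3]@p+T[:3,3]
E
python3 - <<'E'
from h import *
t=shot('top'); save(t['img'],'top.png'); s=shot('scene'); save(s['img'],'scene.png')
print(ctrl.get_state()); print(t['T'],t['K'])
E
```

```text
{'time_s': 0.1, 'joint_pos': array([-1.23700946e+00,  2.41340656e-01,  3.84571859e-03,  1.33520980e+00,
       -1.26490079e-06,  1.57082333e+00]), 'dq': array([ 0.00041356, -0.00124275,  0.00354088,  0.00091548,  0.00046364,
        0.0007205 ]), 'tau': array([-1.48828194e-04, -3.73137724e+01,  2.53010023e+01,  1.08517008e-02,
       -6.83705593e-05, -7.00130769e-06]), 'position': array([ 0.16362247, -0.47185994,  0.23049543]), 'tcp_rot': array([ 9.86107380e-01,  1.66106365e-01, -1.59148928e-04, -9.40841250e-04]), 'wrist_force': array([-0.2733191 , -0.77451407, -0.00612295]), 'ft_torque': array([ 0.00873906,  0.00828792, -0.02893907]), 'finger_gap': 0.9989649766788576}
[[ 0.00302448 -0.98828263  0.15260503  0.30085476]
 [-0.99967436 -0.00685488 -0.02458024 -0.02018002]
 [ 0.02533831 -0.15248099 -0.98798154  1.33392189]
 [ 0.          0.          0.          1.        ]] [[481.3999121    0.         323.20211437]
 [  0.         481.3999121  240.28067067]
 [  0.           0.           1.        ]]
```

View pics/top.png

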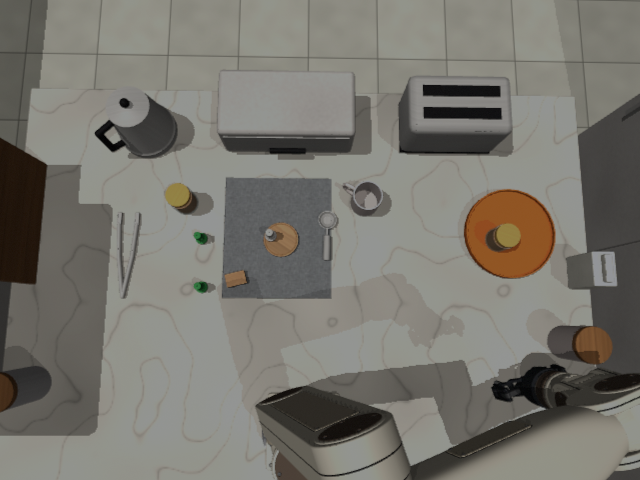

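View pics/scene.png

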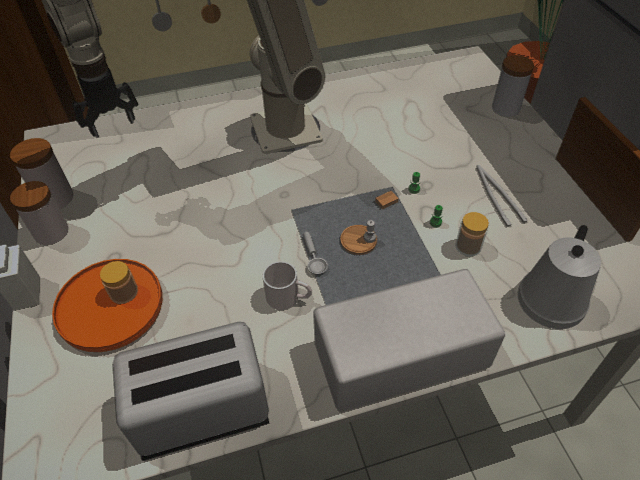

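Top view: the white candle is at about (270,234) on the coaster, centred near (281,240). The green lookalikes are at (200,238) and (201,287). I choose the white one and check it in a close crop.

```bash
python3 - <<'E'
from h import *
t=dict(np.load('pics/top.npz')); 
c=t['img'][210:270,250:330]; save(cv2.resize(c,None,fx=10,fy=10,interpolation=cv2.INTER_CUBIC),'c1.png')
for n,u,v,z in [('coaster',281.5,240,.013),('candle top',270,234,.08),('spoon',328,235,None),('mug',367,198,None),('jara',179,196,None)]: print(n,pt(t,u,v,z))
E
```

```text
coaster [0.50487141 0.06256682 0.013     ]
candle top [0.51030569 0.08886513 0.08      ]
spoon [ 0.51825511 -0.0660181   0.0226044 ]
mug [ 0.62813402 -0.17711373  0.00628148]
jara [0.6056252  0.32591559 0.10086023]
```

View pics/c1.png

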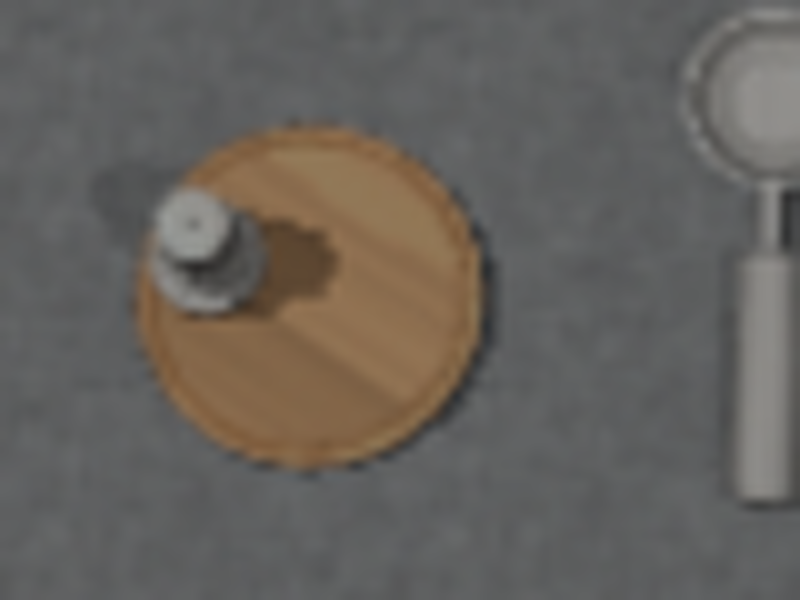

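```bash
cat >> h.py <<'E'
from scipy.spatial.transform import Rotation as R
def mv(p,yaw):
    s=ctrl.get_state(); A=R.from_quat(s['tcp_rot'])
    B=R.from_euler('z',yaw,degrees=True)*R.from_quat([1,0,0,0])
    print('t',round(s['time_s'],2),'pos',(s['position']*1e3).round(1),'yaw',np.degrees(np.arctan2(*A.as_matrix()[1::-1,0])).round(1),'F',s['wrist_force'].round(2),'gap',round(s['finger_gap'],3))
    print('offset',(A.inv().apply(np.array(p)-s['position'])*1e3).round(1),'rot',np.degrees((A.inv()*B).as_rotvec()).round(1))
def wristT(d,s):
    T=np.eye(4);T[:3,:3]=R.from_quat(s['tcp_rot']).as_matrix();T[:3,3]=s['position']; return T@d['T_tool_cam']
E
python3 - <<'E'
from h import *
t=dict(np.load('pics/top.npz')); 
C=pt(t,281.,239.7,.013);K=pt(t,269.5,232.2,.080);F=pt(t,270.9,235.8,.025)
print(C,K,F)
d=K-C; print(np.hypot(*d[:2])*1e3,np.degrees(np.arctan2(d[1],d[0])))
s=ctrl.get_state(); w=shot('wrist'); print(w['T_tool_cam'],w['K'])
mv([.505,.12,.2],76)
E
```

```text
[0.50570311 0.0639636  0.013     ] [0.51510566 0.09027508 0.08      ] [0.51449558 0.09108133 0.025     ]
27.941045973252898 70.33538952264435
[[-2.11712736e-05 -9.57173156e-01 -2.89516060e-01  7.33822519e-02]
 [ 9.99999995e-01  6.84141033e-06 -9.57449054e-05  2.18798389e-04]
 [ 9.36251514e-05 -2.89516061e-01  9.57173151e-01 -1.42906558e-01]
 [ 0.00000000e+00  0.00000000e+00  0.00000000e+00  1.00000000e+00]] [[362.29846807   0.         322.62736491]
 [  0.         362.29846807 240.72742737]
 [  0.           0.           1.        ]]
t 0.15 pos [ 163.7 -472.   230.6] yaw 19.1 F [0.21 0.23 0.51] gap 1.005
offset [ 516.4 -447.4   31.3] rot [ -0.1  -0.  -56.9]
```

Emit:
step_arm --rows '[{"offset": [30, -26, 0], "rotation": [0, 0, 0], "claw": 0.24}, {"offset": [60, -52, 0], "rotation": [0, 0, 0], "claw": 0.24}, {"offset": [90, -78, 0], "rotation": [0, 0, 0], "claw": 0.24}, {"offset": [120, -104, 0], "rotation": [0, 0, 0], "claw": 0.24}, {"offset": [150, -130, 0], "rotation": [0, 0, 0], "claw": 0.24}, {"offset": [180, -156, 0], "rotation": [0, 0, 0], "claw": 0.24}, {"offset": [210, -182, 0], "rotation": [0, 0, 0], "claw": 0.24}, {"offset": [240, -208, 0], "rotation": [0, 0, 0], "claw": 0.24}]' --newtons 20

```text
time_s: 0.82
position: [0.3227, -0.1954, 0.2313]
tcp_rot: [0.986, 0.166, 0.0, 0.0]
wrist_force: [1.1, 0.3, -0.8]
finger_gap: 0.246
```

```bash
python3 - <<'E'
from h import *
print(ctrl.get_state()['joint_pos'].round(3)); mv([.527,.126,.2],-110)
E
```

```text
[-0.545 -0.004 -0.277  1.298  0.     2.264]
t 0.82 pos [ 322.7 -195.4  231.3] yaw 19.1 F [ 1.1   0.33 -0.79] gap 0.246
offset [ 298.2 -236.9   31.3] rot [ -0.   -0.  129.1]
```

Emit:
step_arm --rows '[{"offset": [37, -30, 0], "rotation": [0, 0, -7], "claw": 0.24}, {"offset": [75, -59, 0], "rotation": [0, 0, -14], "claw": 0.24}, {"offset": [112, -89, 0], "rotation": [0, 0, -21], "claw": 0.24}, {"offset": [149, -118, 0], "rotation": [0, 0, -28], "claw": 0.24}, {"offset": [186, -148, 0], "rotation": [0, 0, -35], "claw": 0.24}, {"offset": [224, -178, 0], "rotation": [0, 0, -42], "claw": 0.24}, {"offset": [261, -207, 0], "rotation": [0, 0, -49], "claw": 0.24}, {"offset": [298, -237, 0], "rotation": [0, 0, -56], "claw": 0.24}]'

```text
time_s: 1.48
position: [0.5016, 0.0863, 0.231]
tcp_rot: [0.791, 0.612, -0.0, 0.0]
wrist_force: [1.1, 0.3, 0.8]
finger_gap: 0.241
```

Emit:
step_arm --rows '[{"offset": [0, 0, 0], "rotation": [0, 0, -7], "claw": 0.24}, {"offset": [0, 0, 0], "rotation": [0, 0, -14], "claw": 0.24}, {"offset": [0, 0, 0], "rotation": [0, 0, -21], "claw": 0.24}, {"offset": [0, 0, 0], "rotation": [0, 0, -28], "claw": 0.24}, {"offset": [0, 0, 0], "rotation": [0, 0, -35], "claw": 0.24}, {"offset": [0, 0, 0], "rotation": [0, 0, -42], "claw": 0.24}, {"offset": [0, 0, 0], "rotation": [0, 0, -49], "claw": 0.24}, {"offset": [0, 0, 0], "rotation": [0, 0, -56], "claw": 0.24}]'

```text
time_s: 2.15
position: [0.5008, 0.0842, 0.2309]
tcp_rot: [0.411, 0.912, -0.0, -0.0]
wrist_force: [0.2, -0.3, 0.4]
finger_gap: 0.242
```

Emit:
step_arm --rows '[{"offset": [0, 0, 0], "rotation": [0, 0, -7], "claw": 0.24}, {"offset": [0, 0, 0], "rotation": [0, 0, -14], "claw": 0.24}, {"offset": [0, 0, 0], "rotation": [0, 0, -21], "claw": 0.24}, {"offset": [0, 0, 0], "rotation": [0, 0, -28], "claw": 0.24}, {"offset": [0, 0, 0], "rotation": [0, 0, -35], "claw": 0.24}, {"offset": [0, 0, 0], "rotation": [0, 0, -42], "claw": 0.24}, {"offset": [0, 0, 0], "rotation": [0, 0, -49], "claw": 0.24}, {"offset": [0, 0, 0], "rotation": [0, 0, -56], "claw": 0.24}]'

```text
time_s: 2.82
position: [0.5008, 0.0841, 0.2309]
tcp_rot: [-0.065, 0.998, -0.0, -0.0]
wrist_force: [0.0, -0.1, -0.6]
finger_gap: 0.24
```

```bash
python3 - <<'E'
from h import *
print(ctrl.get_state()['joint_pos'].round(3)); mv([.527,.126,.12],-110)
E
```

```text
[0.166 0.257 0.026 1.34  0.    0.036]
t 2.82 pos [500.8  84.1 230.9] yaw -172.5 F [ 0.02 -0.06 -0.64] gap 0.24
offset [-31.5  38.1 110.9] rot [  0.   -0.  -62.5]
```

Emit:
step_arm --rows '[{"offset": [-4, 5, 14], "rotation": [0, 0, -7], "claw": 0.24}, {"offset": [-8, 10, 28], "rotation": [0, 0, -14], "claw": 0.24}, {"offset": [-12, 15, 42], "rotation": [0, 0, -21], "claw": 0.24}, {"offset": [-16, 20, 56], "rotation": [0, 0, -28], "claw": 0.24}, {"offset": [-20, 25, 70], "rotation": [0, 0, -35], "claw": 0.24}, {"offset": [-24, 30, 84], "rotation": [0, 0, -42], "claw": 0.24}, {"offset": [-28, 35, 98], "rotation": [0, 0, -49], "claw": 0.24}, {"offset": [-32, 38, 111], "rotation": [0, 0, -56], "claw": 0.24}]'

```text
time_s: 3.48
position: [0.5277, 0.1262, 0.1191]
tcp_rot: [-0.526, 0.85, 0.0, -0.001]
wrist_force: [0.0, -0.0, -0.2]
finger_gap: 0.239
```

Emit:
step_arm --rows '[{"offset": [0, 0, 0], "rotation": [0, 0, -6.5], "claw": 0.24}, {"offset": [0, 0, 0], "rotation": [0, 0, -6.5], "claw": 0.24}, {"offset": [0, 0, 0], "rotation": [0, 0, -6.5], "claw": 0.24}, {"offset": [0, 0, 0], "rotation": [0, 0, -6.5], "claw": 0.24}, {"offset": [0, 0, 0], "rotation": [0, 0, -6.5], "claw": 0.24}, {"offset": [0, 0, 0], "rotation": [0, 0, -6.5], "claw": 0.24}, {"offset": [0, 0, 0], "rotation": [0, 0, -6.5], "claw": 0.24}, {"offset": [0, 0, 0], "rotation": [0, 0, -6.5], "claw": 0.24}]'

```text
time_s: 4.15
position: [0.5283, 0.1258, 0.1207]
tcp_rot: [-0.571, 0.821, -0.0, 0.0]
wrist_force: [0.7, 0.6, -1.0]
finger_gap: 0.243
```

```bash
python3 - <<'E'
from h import *
mv([.527,.126,.12],-110)
w=shot('wrist'); save(w['img'],'w1.png')
E
```

```text
t 4.15 pos [528.3 125.8 120.7] yaw -110.4 F [ 0.68  0.65 -0.98] gap 0.243
offset [0.3 1.2 0.7] rot [-0.   0.  -0.4]
```

View pics/w1.png

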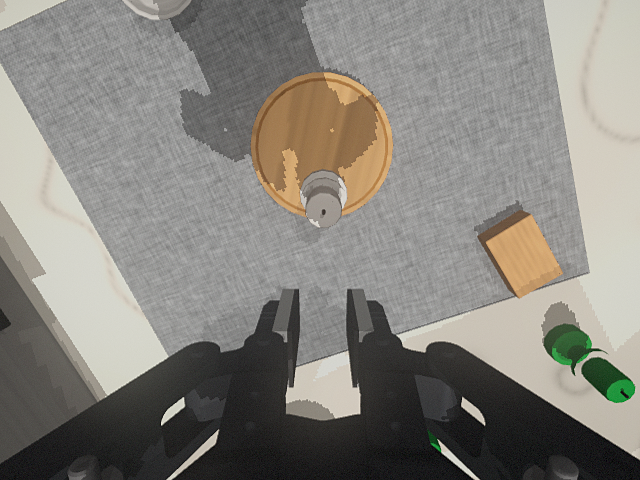

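```bash
cat >> h.py <<'E'
def rim(d,T,box,z=.013):
    hsv=cv2.cvtColor(d['img'],cv2.COLOR_RGB2HSV); m=cv2.inRange(hsv,(5,70,30),(28,255,255)); k=np.zeros_like(m); x0,y0,x1,y1=box; k[y0:y1,x0:x1]=m[y0:y1,x0:x1]
    c=max(cv2.findContours(k,0,cv2.CHAIN_APPROX_NONE)[0],key=cv2.contourArea)[:,0]
    P=np.array([pt(d,u,v,z,T)[:2] for u,v in c])
    from scipy.optimize import least_squares
    r=least_squares(lambda q:np.hypot(*(P-q[:2]).T)-.048,P.mean(0),loss='soft_l1',f_scale=.001)
    return r.x,np.median(abs(r.fun))
E
python3 - <<'E'
from h import *
s=ctrl.get_state(); w=dict(np.load('pics/wrist.npz')); T=wristT(w,s)
c,e=rim(w,T,(230,50,410,240)); print('coaster',c,e)
k=pt(w,323,212,.08,T); print('candle top',k, pt(w,323,212,None,T)); d=k[:2]-c
print(np.hypot(*d),np.degrees(np.arctan2(d[1],d[0])))
Ti=np.linalg.inv(wristT(w,s)); 
for u,v in [(291,295),(355,295),(323,212),(288,300),(360,300),(291,330),(275,320)]:
    r=np.linalg.inv(w['K'])@[u,v,1]*w['z_map'][v,u]; print(u,v,(w['T_tool_cam'][:3,:3]@r+w['T_tool_cam'][:3,3])*1e3)
M=R.from_quat(s['tcp_rot']).as_matrix()
print('in tool: coaster',M.T@(np.r_[c,.013]-s['position']),'candle',M.T@(k-s['position']))
E
```

```text
coaster [0.50680009 0.06608471] 0.0011050529485167465
candle top [0.51594042 0.09387754 0.08      ] [0.51584937 0.09363025 0.0812067 ]
0.029257260299067223 71.79532925642798
291 295 [ 11.90721017 -12.38755179 -11.44330828]
355 295 [ 11.24359042  13.16442948 -10.04483478]
323 212 [34.46155722  0.36513385 39.33557356]
288 300 [ 11.56744965 -13.24472765 -15.20011179]
360 300 [ 11.34760043  14.70295598 -14.75387405]
291 330 [ 11.69758383 -10.21313475 -37.53927673]
275 320 [ 11.41325682 -16.36906771 -30.45078618]
in tool: coaster [ 0.06345226 -0.00072989  0.10753484] candle [0.03419836 0.00036643 0.04054234]
```

```bash
python3 - <<'E'
from h import *
w=dict(np.load('pics/wrist.npz')); v,u=np.mgrid[0:480,0:640]
r=np.stack([u,v,np.ones_like(u)],-1)@np.linalg.inv(w['K']).T*w['z_map'][...,None]
p=(r@w['T_tool_cam'][:3,:3].T+w['T_tool_cam'][:3,3])*1e3
for n,lo,hi in (('L',-25,0),('R',0,25)):
    m=(w['z_map']>0)&(p[...,0]<16)&(p[...,0]>-16)&(p[...,1]>lo)&(p[...,1]<hi)&(p[...,2]<20)&(p[...,2]>-40)
    z=p[m]; i=np.argsort(-z[:,2])[:400:40]; print(n,z[i].round(1).tolist()); t=z[z[:,2]>-25]; print('inner/outer',t[:,1].min(),t[:,1].max(),'x',t[:,0].max())
E
```

```text
L [[0.0, -10.1, -0.5], [11.5, -13.8, -4.8], [-1.6, -10.2, -6.3], [-1.8, -10.1, -7.6], [7.9, -18.8, -8.6], [7.0, -21.6, -9.5], [7.5, -20.6, -10.6], [5.3, -10.1, -11.5], [7.2, -23.6, -12.5], [2.7, -10.1, -13.3]]
inner/outer -23.977465549281064 -10.01683732711688 x 12.27733920631098
R [[-1.2, 10.5, 0.9], [11.5, 10.7, -4.7], [4.9, 10.3, -6.3], [11.4, 12.6, -7.5], [11.5, 12.9, -8.6], [7.5, 19.0, -9.7], [7.5, 18.4, -10.6], [11.5, 13.0, -11.4], [6.7, 23.5, -12.4], [11.0, 16.8, -13.3]]
inner/outer 10.237999832154173 24.11828214185527 x 12.437106219832184
```

Emit:
step_arm --rows '[{"offset": [0, 0, 15], "rotation": [0, 0, 0], "claw": 0.24}, {"offset": [0, 0, 30], "rotation": [0, 0, 0], "claw": 0.24}, {"offset": [0, 0, 45], "rotation": [0, 0, 0], "claw": 0.24}, {"offset": [0, 0, 60], "rotation": [0, 0, 0], "claw": 0.24}, {"offset": [0, 0, 75], "rotation": [0, 0, 0], "claw": 0.24}, {"offset": [0, 0, 87], "rotation": [0, 0, 0], "claw": 0.24}, {"offset": [0, 0, 95], "rotation": [0, 0, 0], "claw": 0.24}, {"offset": [0, 0, 95], "rotation": [0, 0, 0], "claw": 0.24}]'

```text
time_s: 4.87
position: [0.5266, 0.1255, 0.0235]
tcp_rot: [-0.571, 0.821, 0.001, -0.002]
wrist_force: [-0.2, 0.2, 0.1]
finger_gap: 0.24
```

Emit:
step_arm --rows '[{"offset": [0, 0, 2], "rotation": [0, 0, 0], "claw": 0.24}, {"offset": [0, 0, 4], "rotation": [0, 0, 0], "claw": 0.24}, {"offset": [0, 0, 6], "rotation": [0, 0, 0], "claw": 0.24}, {"offset": [0, 0, 8], "rotation": [0, 0, 0], "claw": 0.24}, {"offset": [0, 0, 8], "rotation": [0, 0, 0], "claw": 0.24}, {"offset": [0, 0, 8], "rotation": [0, 0, 0], "claw": 0.24}, {"offset": [0, 0, 8], "rotation": [0, 0, 0], "claw": 0.24}, {"offset": [0, 0, 8], "rotation": [0, 0, 0], "claw": 0.24}]'

```text
time_s: 5.53
position: [0.5282, 0.1259, 0.0175]
tcp_rot: [-0.571, 0.821, -0.0, 0.0]
wrist_force: [-0.4, -0.2, -0.4]
finger_gap: 0.243
```

```bash
python3 - <<'E'
from h import *
mv([.527,.126,.0165],-110.4)
w=shot('wrist'); save(w['img'],'w2.png')
s=ctrl.get_state();M=R.from_quat(s['tcp_rot']).as_matrix();print(M.T@(np.array([.5068,.0661,.013])-s['position']))
E
```

```text
t 5.53 pos [528.2 125.9  17.5] yaw -110.4 F [-0.38 -0.21 -0.41] gap 0.243
offset [0.3 1.2 1. ] rot [-0.  0.  0.]
[ 0.06350856 -0.00069973  0.00449385]
```

View pics/w2.png

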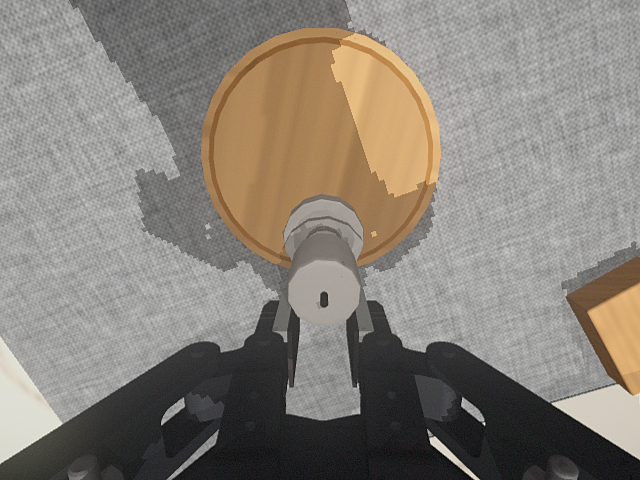

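Emit:
step_arm --rows '[{"offset": [1, 0, 1], "rotation": [0, 0, 0], "claw": 0.24}, {"offset": [2, 0, 1], "rotation": [0, 0, 0], "claw": 0.24}, {"offset": [3, 0, 1], "rotation": [0, 0, 0], "claw": 0.24}, {"offset": [4, 0, 1], "rotation": [0, 0, 0], "claw": 0.24}, {"offset": [5, 0, 1], "rotation": [0, 0, 0], "claw": 0.24}, {"offset": [6, 0, 1], "rotation": [0, 0, 0], "claw": 0.24}, {"offset": [7, 0, 1], "rotation": [0, 0, 0], "claw": 0.24}, {"offset": [8, 0, 1], "rotation": [0, 0, 0], "claw": 0.24}]'

```text
time_s: 6.25
position: [0.5253, 0.1182, 0.0163]
tcp_rot: [-0.571, 0.821, 0.0, -0.0]
wrist_force: [-0.9, -0.2, -0.8]
finger_gap: 0.239
```

Emit:
step_arm --rows '[{"offset": [1, 0, 0], "rotation": [0, 0, 0], "claw": 0.24}, {"offset": [2, 0, 0], "rotation": [0, 0, 0], "claw": 0.24}, {"offset": [3, 0, 0], "rotation": [0, 0, 0], "claw": 0.24}, {"offset": [4, 0, 0], "rotation": [0, 0, 0], "claw": 0.24}, {"offset": [5, 0, 0], "rotation": [0, 0, 0], "claw": 0.24}, {"offset": [6, 0, 0], "rotation": [0, 0, 0], "claw": 0.24}, {"offset": [7, 0, 0], "rotation": [0, 0, 0], "claw": 0.24}, {"offset": [8, 0, 0], "rotation": [0, 0, 0], "claw": 0.24}]'

```text
time_s: 6.92
position: [0.5225, 0.1108, 0.0163]
tcp_rot: [-0.571, 0.821, 0.0, 0.0]
wrist_force: [-0.2, 0.5, -0.1]
finger_gap: 0.243
```

```bash
python3 - <<'E'
from h import *
mv([.527,.126,.0165],-110.4)
w=shot('wrist'); save(w['img'],'w3.png'); s=ctrl.get_state()
c,e=rim(w,wristT(w,s),(150,0,480,330)); print('coaster',c,e)
E
```

```text
t 6.92 pos [522.5 110.8  16.3] yaw -110.4 F [-0.18  0.51 -0.13] gap 0.243
offset [-15.8   1.1  -0.2] rot [-0.  0.  0.]
coaster [0.50671586 0.06584363] 0.0011751923718910859
```

View pics/w3.png

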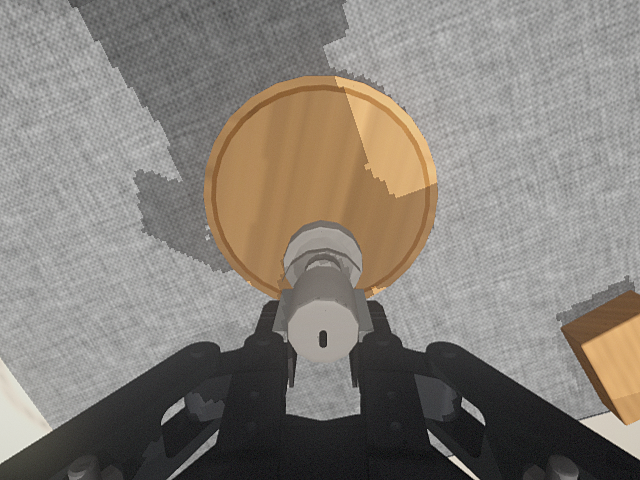

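Emit:
step_arm --rows '[{"offset": [1, 0, 0], "rotation": [0, 0, 0], "claw": 0.24}, {"offset": [2, 0, 0], "rotation": [0, 0, 0], "claw": 0.24}, {"offset": [3, 0, 0], "rotation": [0, 0, 0], "claw": 0.24}, {"offset": [4, 0, 0], "rotation": [0, 0, 0], "claw": 0.24}, {"offset": [5, 0, 0], "rotation": [0, 0, 0], "claw": 0.24}, {"offset": [6, 0, 0], "rotation": [0, 0, 0], "claw": 0.24}, {"offset": [7, 0, 0], "rotation": [0, 0, 0], "claw": 0.24}, {"offset": [8, -0.3, 0], "rotation": [0, 0, 0], "claw": 0.24}]'

```text
time_s: 7.63
position: [0.5199, 0.1032, 0.0163]
tcp_rot: [-0.571, 0.821, 0.0, -0.0]
wrist_force: [-0.1, 1.1, -0.2]
finger_gap: 0.237
```

Emit:
step_arm --rows '[{"offset": [1, 0, 0], "rotation": [0, 0, 0], "claw": 0.24}, {"offset": [2, 0, 0], "rotation": [0, 0, 0], "claw": 0.24}, {"offset": [3, 0, 0], "rotation": [0, 0, 0], "claw": 0.24}, {"offset": [4, 0, 0], "rotation": [0, 0, 0], "claw": 0.24}, {"offset": [5, 0, 0], "rotation": [0, 0, 0], "claw": 0.24}, {"offset": [6, 0, 0], "rotation": [0, 0, 0], "claw": 0.24}, {"offset": [7, 0, 0], "rotation": [0, 0, 0], "claw": 0.24}, {"offset": [8, -0.3, 0], "rotation": [0, 0, 0], "claw": 0.24}]'

```text
time_s: 8.3
position: [0.5174, 0.0956, 0.0163]
tcp_rot: [-0.571, 0.821, 0.0, -0.0]
wrist_force: [0.1, 0.4, 0.6]
finger_gap: 0.237
```

```bash
python3 - <<'E'
from h import *
mv([.527,.126,.0165],-110.4)
w=shot('wrist'); save(w['img'],'w4.png'); s=ctrl.get_state();T=wristT(w,s)
c,e=rim(w,T,(150,0,480,400)); print('coaster',c,e)
M=R.from_quat(s['tcp_rot']).as_matrix();print(M.T@(np.r_[c,.013]-s['position']))
E
```

```text
t 8.3 pos [517.4  95.6  16.3] yaw -110.4 F [0.06 0.42 0.59] gap 0.237
offset [-31.9   1.6  -0.2] rot [ 0. -0.  0.]
coaster [0.50695747 0.06654016] 0.0007346672776720742
[ 0.03063941 -0.00031426  0.00328162]
```

View pics/w4.png

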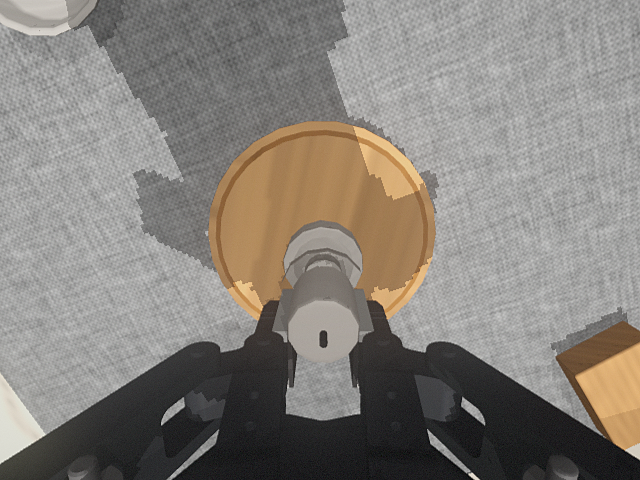

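Emit:
step_arm --rows '[{"offset": [1, 0, 0], "rotation": [0, 0, 0], "claw": 0.24}, {"offset": [2, 0, 0], "rotation": [0, 0, 0], "claw": 0.24}, {"offset": [3, 0, 0], "rotation": [0, 0, 0], "claw": 0.24}, {"offset": [4, 0, 0], "rotation": [0, 0, 0], "claw": 0.24}, {"offset": [5, 0, 0], "rotation": [0, 0, 0], "claw": 0.24}, {"offset": [6, 0, 0], "rotation": [0, 0, 0], "claw": 0.24}, {"offset": [7, -0.3, 0], "rotation": [0, 0, 0], "claw": 0.24}, {"offset": [7, -0.3, 0], "rotation": [0, 0, 0], "claw": 0.24}]'

```text
time_s: 9.02
position: [0.5152, 0.0887, 0.0163]
tcp_rot: [-0.571, 0.821, 0.0, -0.0]
wrist_force: [-0.6, -0.2, 0.8]
finger_gap: 0.239
```

Emit:
step_arm --rows '[{"offset": [-1, 0, 0], "rotation": [0, 0, 0], "claw": 0.24}, {"offset": [-3, 0, 0], "rotation": [0, 0, 0], "claw": 0.24}, {"offset": [-7, 0, 0], "rotation": [0, 0, 0], "claw": 0.24}, {"offset": [-13, 0, 0], "rotation": [0, 0, 0], "claw": 0.24}, {"offset": [-20, 0, 0], "rotation": [0, 0, 0], "claw": 0.24}, {"offset": [-28, 0, 0], "rotation": [0, 0, 0], "claw": 0.24}, {"offset": [-36, 0, 0], "rotation": [0, 0, 0], "claw": 0.24}, {"offset": [-40, 0, 0], "rotation": [0, 0, 0], "claw": 0.24}]'

```text
time_s: 9.68
position: [0.53, 0.128, 0.0164]
tcp_rot: [-0.571, 0.821, -0.0, 0.0]
wrist_force: [0.1, 0.3, 0.2]
finger_gap: 0.241
```

Emit:
step_arm --rows '[{"offset": [0, 0, -10], "rotation": [0, 0, 0], "claw": 0.24}, {"offset": [0, 0, -25], "rotation": [0, 0, 0], "claw": 0.24}, {"offset": [0, 0, -40], "rotation": [0, 0, 0], "claw": 0.24}, {"offset": [0, 0, -60], "rotation": [0, 0, 0], "claw": 0.24}, {"offset": [0, 0, -80], "rotation": [0, 0, 0], "claw": 0.24}, {"offset": [0, 0, -95], "rotation": [0, 0, 0], "claw": 0.24}, {"offset": [0, 0, -104], "rotation": [0, 0, 0], "claw": 0.24}, {"offset": [0, 0, -104], "rotation": [0, 0, 0], "claw": 0.24}]'

```text
time_s: 10.35
position: [0.5309, 0.1268, 0.1232]
tcp_rot: [-0.571, 0.821, -0.001, 0.002]
wrist_force: [-0.3, -0.5, -0.1]
finger_gap: 0.239
```

```bash
python3 - <<'E'
from h import *
s=ctrl.get_state();w=shot('wrist');T=wristT(w,s);t=shot('top'); np.savez('pics/ws',T=T)
print(s['position'],s['dq'].round(3)); c,e=rim(w,T,(230,50,410,260)); print('coaster',c,e)
a=cv2.resize(w['img'][50:250,220:420],(400,400),interpolation=2); b=cv2.resize(t['img'][220:260,260:300],(400,400),interpolation=2)
save(np.hstack([a,b]),'f.png')
E
```

```text
[0.53088478 0.12675887 0.12316348] [ 0.001  0.034 -0.047 -0.04   0.002 -0.002]
coaster [0.5071101  0.06693609] 0.0006122690583428014
```

View pics/f.png

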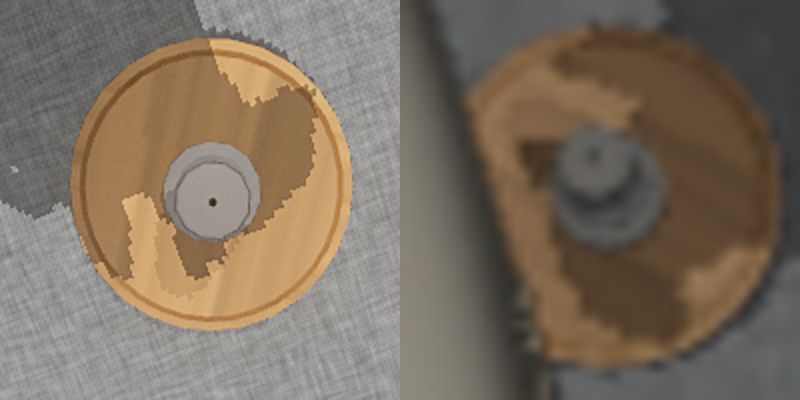

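```bash
python3 - <<'E'
from h import *
w=dict(np.load('pics/wrist.npz'));T=np.load('pics/ws.npz')['T'];t=dict(np.load('pics/top.npz'))
c=np.array([.5071,.0669]); q=pt(t,260+20.8,220+19.7,.013)[:2]
for n,p in [('top w',pt(w,326.5,150.5,.08,T)),('foot w',pt(w,326,145,.025,T))]: print(n,p,(p[:2]-c)*1e3)
for n,p in [('top t',pt(t,260+19.4,220+15.3,.08)),('foot t',pt(t,281,239.1,.025))]: print(n,p,(p[:2]-q)*1e3)
print('coaster t',q)
E
```

```text
top w [0.50650245 0.06665697 0.08      ] [-0.59755277 -0.24302814]
foot w [0.50630083 0.0661441  0.025     ] [-0.79916918 -0.75589806]
top t [0.50701347 0.0640947  0.08      ] [ 1.31421146 -0.42212813]
foot t [0.50550997 0.0632265  0.025     ] [-0.18928381 -1.29033662]
coaster t [0.50569926 0.06451683]
```

Both views put the candle within about 1.5 mm of the coaster's middle and upright, since its top and foot coincide. The arm is clear of everything, so I let it come to rest and hand in.

Emit:
step_arm --rows '[{"offset": [0, 0, -5], "rotation": [0, 0, 0], "claw": 0.24}, {"offset": [0, 0, -10], "rotation": [0, 0, 0], "claw": 0.24}, {"offset": [0, 0, -10], "rotation": [0, 0, 0], "claw": 0.24}, {"offset": [0, 0, -10], "rotation": [0, 0, 0], "claw": 0.24}, {"offset": [0, 0, -10], "rotation": [0, 0, 0], "claw": 0.24}, {"offset": [0, 0, -10], "rotation": [0, 0, 0], "claw": 0.24}, {"offset": [0, 0, -10], "rotation": [0, 0, 0], "claw": 0.24}, {"offset": [0, 0, -10], "rotation": [0, 0, 0], "claw": 0.24}]'

```text
time_s: 11.12
position: [0.5292, 0.1264, 0.1301]
tcp_rot: [-0.571, 0.821, 0.0, -0.0]
wrist_force: [-0.4, 0.2, -0.1]
finger_gap: 0.239
```

```bash
python3 -c "
from cell import ctrl
print(ctrl.close_job())"
```

```text
the job is handed in; nothing more can be done
None
```

The candle holder now stands in the middle of the coaster, and I handed the job in at about 11 s of the 38 s allowed. I pushed it about 29 mm in one slow, low push (12 mm/s, four short strokes) with two slightly open fingertips against its foot, then backed the arm off clear.

- **Position:** the last wrist and top pictures, taken just before a final 10 mm lift clear of the scene, both put the holder within about 1.5 mm of the coaster's middle; the limit is 7 mm.
- **Upright:** its top and foot line up within about 2 mm in both views. That is within what I can read off the pictures, so I take it as upright.
- **Coaster:** the wrist view shows it within about 1 mm of where it was.
- **Cameras disagree:** the top and wrist views differ by 2–3 mm in absolute position, roughly the calibration error, but they agree on where the holder sits on the coaster.
- **Force:** the wrist force read between calls stayed around 1 N.
- **Other objects:** I did not measure them again. The arm's path kept clear of them, and I saw no contact.

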